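# Mount the vial plate on the bench shaker and lock it

## Robot

A 7-joint arm with a two-finger parallel gripper is mounted at the origin on a cart in front of the work surface, level with it; the furniture and walls round the work are solid. World frame = base frame: x ahead of the robot, y to its left, z up, the work surface at z = 0. Lengths are in m, angles in rad, forces in N, time in s.
With the tool pointing down it reaches from about 0.4 to 0.875 m from the base axis. Payload 19.3 kg.
Tool frame: the origin (TCP) lies at the very end of the fingers, on their centre line; the grasp point (between the pads) lies bot.tcp_to_grasp behind it (bot.tcp_to_grasp is the distance from the TCP to the grasp point, in m); z points along the fingers, y is the direction in which the jaws open and shut (so a half turn about z gives the same grasp; the last joint's range is limited). The gripper opens to 85 mm and grips with 20 to 120 N. Pads are 22 mm wide; open, the fingers measure 114 mm over their backs; the gripper's body (76 mm by 85 mm) begins 54 mm behind the grasp point. The pads swing forward as they close: fully open they stand 13 mm farther back than shut.
Start: joints at [1.116, 0.521, -0.036, 1.599, 0.021, 1.021, -0.113], TCP at [0.235, -0.579, 0.231] pointing down, gripper open.
Joint ranges: [-2.91, 2.91], [-0.3, 2.13], [-1.5, 1.42], [0.17, 2.43], [-1.26, 4.41], [0.16, 1.93], [-2.52, 2.52]. Speed limits (rad/s): [1.89, 1.89, 2.39, 2.39, 3.01, 3.01, 3.01].

## Interface

Orientations are given as [roll, pitch, yaw] about the fixed x, y, z axes, in that order (R = Rz(yaw) Ry(pitch) Rx(roll)).
In Python, from workcell import bot gives the robot as it stands.
- The arm moves only by the tool servo_tool, never from a script. Its argument "targets" is a list of rows, each a list of 2 entries, a list of its own where there are three numbers: the shift along the tool's x, y, z in units of 0.05 m (1.0 is 0.05 m), then the turn about the tool's z in units of 5 degrees (1.0 is 5 degrees). A call has 1 to 12 rows; each row shifts and turns the commanded pose from where the row before left it, along the tool's axes as they then stand; what a row does not reach is not made up. A row lasts 1/8 s, in which the tool goes at most 62.5 mm and 10.7 degrees, less where a joint would pass 70% of its speed; a pose out of reach is approached as far as the arm can. A call with a number of a shift or a turn outside -1 to 1 is refused whole. A call with a gripper value outside its range is refused whole. "gripper" is the opening, from -1 (shut) to 1 (fully open), so that 0 is half open, set as the call begins (left out, the last holds). The fingers move at their own pace and stop on an object; "newtons" is the grip in N (left out, the last holds). Time passes only in rows, so rows that do not move let the fingers close. It gives the time, the measured TCP pose, the force and the opening at its end, in the units of the state.
- bot.observe(): the state, without advancing time (a new reading comes with each control period).
- bot.grab_frame(name): name is "side" or "top"; returns the picture (400x640x3 uint8, blue, green, red); there is no depth.
- bot.get_calibration(name): a dict with "fx", "fy", "cx", "cy" (pixels), "pose" (4x4, takes a point from camera to world coordinates). Camera axes: x right, y up, looking along -z (the intrinsics and any distortion apply to the point x, -y, -z); pixel columns grow to the right and rows downward; lengths in m; the calibration is good to about 2 mm. A picture is of the moment at which its call begins. get_calibration takes no time and is no camera call.
- bot.job_done(): hands the job in, once; it reports no verdict.
The state is a dict: "clock": time; "qpos": joint angles; "qd": joint speeds; "joint_efforts": joint torques, N m; "position": TCP position; "tool_rot": TCP orientation; "force": force on the tool from outside, world axes, zero at the start; "moment": the same for the moment, N m; "grip_width": finger opening in m.
Only numpy, scipy, OpenCV 4.12 (cv2) and the standard library are available. Lean on these libraries where they do the work, as an engineer would, in place of code of your own. Each camera call takes 0.05 s, during which the arm holds its last target.

## Task

Mount the round vial plate on the bench shaker: lower it gently over the central shaft, find by feel the turn at which the small drive pin enters the hole in its underside, and let it down until it lies fully home, flat on the deck. Then slide the red lock all the way in so that its steel tongue covers the plate's rim, without forcing or hammering the plate against the shaker and without shifting the beaker, the purple tip box or the marker.

Things in the scene. Friction and masses are not known exactly. Their poses are not given: they have to be found in the camera images.
- plate: round grey vial plate, 116 mm across, 12 mm thick, about 0.3 kg (0.2 to 0.4), lying flat on the bench at the start. Origin: centre of its underside; z up; +x towards the pin hole (orange mark on that side of rim and hub). A 14 mm bore runs along the z axis right through plate and hub. Seven 17 mm vial wells, 44 mm from the axis, fill the other sides
- hub_top (a point): centre of the top of the plate's blue square grip hub, 52 mm above the plate's underside. The hub is 34 x 34 mm, its flats square to the plate's x and y axes, and stands 40 mm tall on the plate
- pin_hole (a point): centre, at the underside, of the plate's hole for the drive pin: round, 10 mm wide, right through the plate, 32 mm from the plate's axis on its +x side
- shaker: white bench shaker, fixed to the bench, 144 mm in x, in y from -123 to +71 mm. Origin: on the bench below the shaft's axis; z up; -x side is the front with dial and display. Its red lock slide is on the -y side. The drive head (deck, shaft and pin) is held by its brake and does not turn
- shaft_top (a point): top of the upright steel shaft, on the shaker's z axis, 95 mm above the bench: 12 mm thick, standing 40 mm out of the deck, its last 10 mm tapering to 5 mm
- deck_centre (a point): centre of the flat round deck, 124 mm across, 55 mm above the bench, on which the plate must lie. 32 mm from the axis stands the drive pin, 8 mm thick, 12 mm tall, its last 2.5 mm tapering to 5 mm. The pin is on the shaker's +x side, but its exact direction is not measured: anywhere within 0.6 rad either side of +x
- lock (a joint): travel of the red lock slide, m: 0 is fully open (it starts between 0 and 0.005), 0.030 fully in, at its stop. It moves along the shaker's +y axis towards the shaft and stays where it is left; it takes about 2 N. Its steel tongue is 22 mm wide and its underside passes 3 mm over the top of a plate that is home; it strikes the edge of a plate that is not
- lock_fin (a point): middle of the top of the lock's red upright fin, at shaker (0, -0.101 + lock travel, 0.1045) m. The fin is 30 mm wide along the shaker's x, 10 mm thick along its y, and stands free over its upper 29 mm; at its foot, towards the shaft, the tongue reaches 33 mm in from the fin's middle, its top 75 mm above the bench
- beaker: pale grey plastic beaker, 65 mm across, 80 mm tall, standing loose beyond the shaker; origin at the centre of its underside. Bystander
- tipbox_purple: purple pipette-tip box with clear lid, 99x123x90 mm, loose, left of the shaker; origin at the centre of its underside. Bystander
- marker: red and white marker pen, 135 mm long, lying loose beyond the plate, in front of the centrifuge; origin at the middle of its underside. Bystander. The centrifuge's tall front is at about x = 0.62 m, from y = 0 to y = -0.33 m; carry the plate past in front of it

How it is judged:
On the way, in this order (a step that is already met when the one before it is completed fails the run):
1. the plate lies home on the deck, over shaft and pin, with the lock still open (horizontal distance between plate and shaker below 0.004 m and z of plate in the frame of shaker below 0.058 m and angle between plate's own z axis and vertical below 0.04 rad and value of joint lock below 0.015 m), for 0.2 s.
2. the lock is fully in (value of joint lock above 0.026 m), for 0.1 s.
At the end, for the whole second after the job is handed in: the plate lies level on the deck (underside within 3 mm of it, axis within 4 mm of the shaft's, tilt under 0.04 rad), so that the pin is in its hole, at rest, with the lock slid in by more than 26 of its 30 mm (horizontal distance between plate and shaker below 0.004 m and z of plate in the frame of shaker below 0.058 m and angle between plate's own z axis and vertical below 0.04 rad and value of joint lock above 0.026 m and linear speed of plate below 0.02 m/s); the robot touches nothing.
It fails at once if the plate is pressed or struck against the shaker with more than 40 N (contact force between plate and shaker above 40 N).
It fails at once if the beaker, the purple tip box or the marker is shifted by more than 20 mm (distance of any of beaker, tipbox_purple, marker from where it was at the start of the episode above 0.02 m).
It also fails if it takes over 72 s, if anything falls off the work surface, if the arm or the gripper's body presses on something with over 40 N, if the wrist force passes 120 N, or if a joint passes its speed limit or range.

## Working session

There is one attempt and no reset: what is moved stays moved. The work goes in short steps, Python scripts to look and compute and a tool call to move; the robot and the scene stay as the last step left them, time stands still between calls to the robot, and variables do not carry over. Pictures are saved under pics/ and viewed, and the job is handed in when it is done.

Besides the shell and the picture viewer there is one more tool, called as name(argument=value, ...), one argument or row to a line, values as JSON. servo_tool: Moves the arm, as the interface text tells. Its arguments: {"type":"object","properties":{"targets":{"type":"array","items":{"type":"array"}},"gripper":{"type":"number"},"newtons":{"type":"number"}},"required":["targets"]}

```bash
mkdir -p pics; ls
python3 - <<'E'
from workcell import bot
import cv2
print(bot.observe()); print(bot.tcp_to_grasp)
for n in ("side","top"):
    cv2.imwrite(f"pics/{n}0.png",bot.grab_frame(n)); print(n,bot.get_calibration(n))
E
```

```text
pics
{'clock': 0.0, 'qpos': array([ 1.11582667,  0.52200409, -0.03631768,  1.59999996,  0.0212198 ,
        1.02110536, -0.11276346]), 'qd': array([-0.00019899, -0.00047716,  0.00026202,  0.00071964, -0.000924  ,
        0.00103412, -0.00046626]), 'joint_efforts': array([-7.57408034e-04, -9.27109337e+01,  1.97939247e+00, -3.69930875e+01,
        1.76748162e-02,  8.22550384e-03, -2.44388156e-05]), 'position': array([ 0.23442   , -0.57900938,  0.23073491]), 'tool_rot': array([-3.14046605e+00,  1.02660360e-04,  3.84798066e-01]), 'force': array([-0.61016721, -0.43633315,  0.15415483]), 'moment': array([-0.0290901 ,  0.00800116,  0.00991821]), 'grip_width': 0.08547378619759124}
0.0187
side {'fx': 423.6360603281177, 'fy': 423.6360603281177, 'cx': 313.42763798299086, 'cy': 198.83872199253406, 'pose': array([[-0.8432174 ,  0.23795178, -0.48204084, -0.08019976],
       [-0.53738027, -0.39710054,  0.74399839,  1.1329118 ],
       [-0.01438294,  0.88639162,  0.46271268,  0.6942772 ],
       [ 0.        ,  0.        ,  0.        ,  1.        ]])}
top {'fx': 458.09968819611765, 'fy': 458.09968819611765, 'cx': 325.0884882398257, 'cy': 197.95860522733392, 'pose': array([[-0.02001363,  0.98779879, -0.15444419,  0.34381688],
       [-0.99963955, -0.02253514, -0.01459272,  0.15326836],
       [-0.0178951 ,  0.15409647,  0.98789374,  1.31824438],
       [ 0.        ,  0.        ,  0.        ,  1.        ]])}
```

View pics/side0.png

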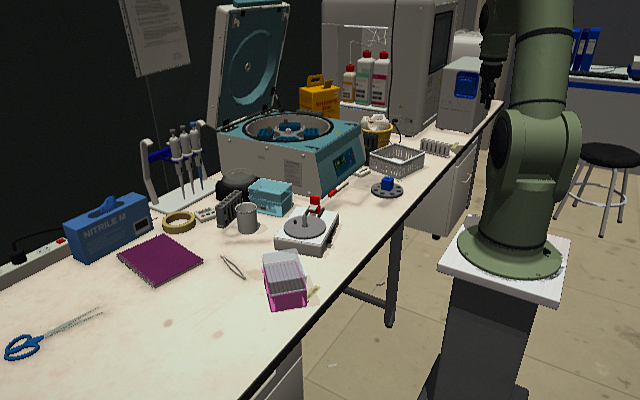

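View pics/top0.png

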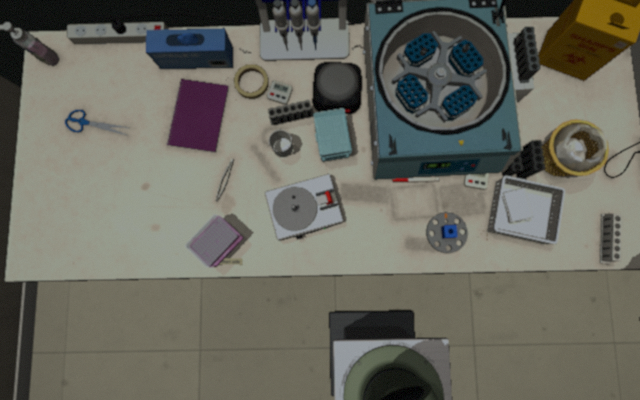

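The side view shows the plate at about (387,188), the shaker at (306,232) and the beaker at (247,217). In the top view the plate is at (447,232), the shaft at about (295,208) and the red lock at (328,198). Next I'll enlarge both.

Run:
```python
import cv2,numpy as np
t=cv2.imread('pics/top0.png'); s=cv2.imread('pics/side0.png')
def c(im,x,y,w,h,k): return cv2.resize(im[y:y+h,x:x+w],None,fx=k,fy=k,interpolation=cv2.INTER_CUBIC)
a=c(t,260,165,90,80,8); cv2.imwrite('pics/t_sh.png',a)
cv2.imwrite('pics/t_pl.png',np.hstack([c(t,415,200,64,64,6),c(s,355,165,64,64,6)]))
cv2.imwrite('pics/s_sh.png',c(s,265,180,85,80,8))
```

```text
(no output)
```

View pics/t_sh.png

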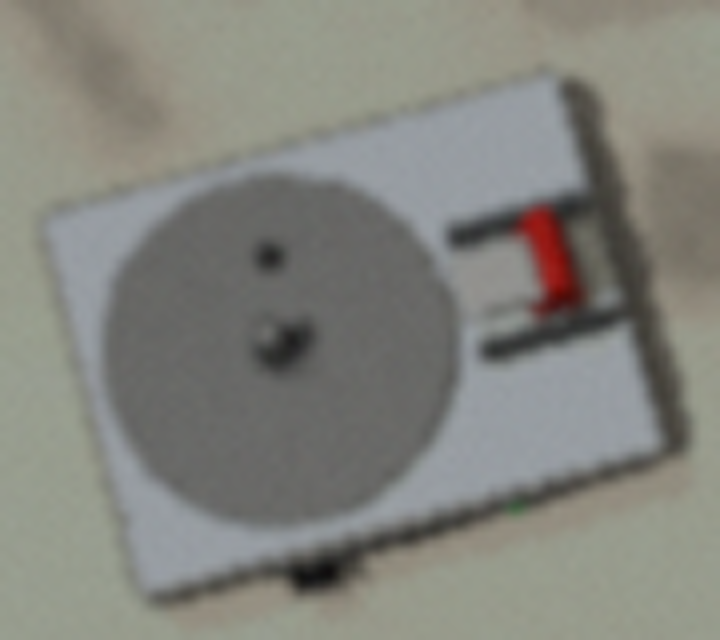

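View pics/t_pl.png

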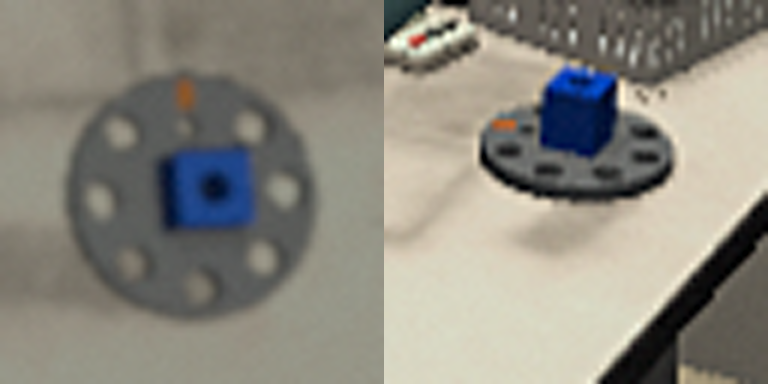

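View pics/s_sh.png

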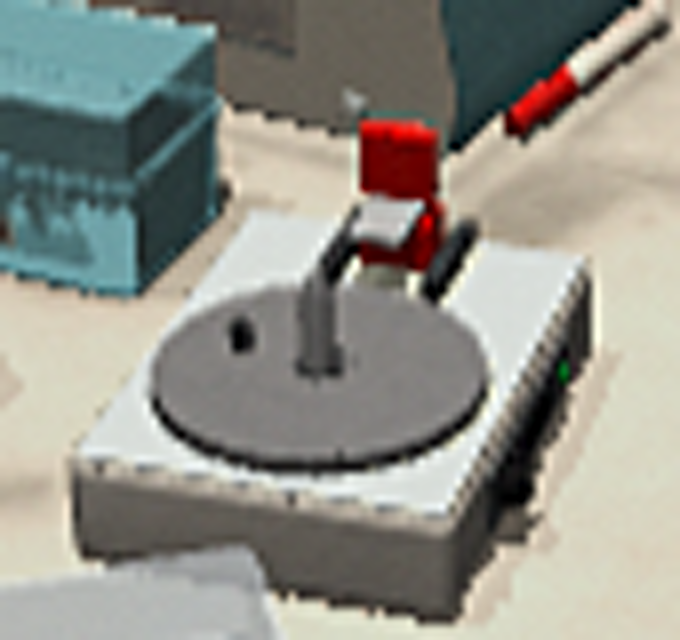

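The crops show the top view's pin at about (293,197), shaft top at (293,206) and hub bore at (450,231). The orange mark points up, towards +x. I'll fit the poses from points picked in both views and overlay the result.

```bash
cat > h.py <<'E'
import numpy as np,cv2
from scipy.optimize import least_squares
from workcell import bot
CAL={n:bot.get_calibration(n) for n in("side","top")}
def proj(n,P):
    c=CAL[n];P=np.atleast_2d(P);T=np.linalg.inv(c["pose"]);q=P@T[:3,:3].T+T[:3,3]
    return np.c_[c["cx"]+c["fx"]*q[:,0]/-q[:,2], c["cy"]+c["fy"]*-q[:,1]/-q[:,2]]
def fr(x,y,yaw,P):
    P=np.atleast_2d(np.array(P,float));c,s=np.cos(yaw),np.sin(yaw)
    return np.c_[x+c*P[:,0]-s*P[:,1],y+s*P[:,0]+c*P[:,1],P[:,2]]
def circ(r,z,n=60):
    t=np.linspace(0,2*np.pi,n);return np.c_[r*np.cos(t),r*np.sin(t),0*t+z]
def sq(x0,x1,y0,y1,z): return [(x0,y0,z),(x1,y0,z),(x1,y1,z),(x0,y1,z),(x0,y0,z)]
def overlay(im,n,box,k,curves,out):
    x0,y0,w,h=box
    a=cv2.resize(im[y0:y0+h,x0:x0+w],None,fx=k,fy=k,interpolation=cv2.INTER_CUBIC)
    for C in curves:
        p=((proj(n,C)-[x0,y0]+.5)*k-.5)
        cv2.polylines(a,[np.round(p*16).astype(np.int32)],False,(0,255,255),1,cv2.LINE_AA,4)
    if out: cv2.imwrite(out,a)
    return a
def px(crop,x0,y0,k): return (np.array(crop,float)+.5)/k-.5+[x0,y0]
E
cat > fit.py <<'E'
from h import *
import sys
t=cv2.imread('pics/top0.png'); s=cv2.imread('pics/side0.png')
# shaker: params x,y,yaw,pinang,lock,h
def shres(p):
    x,y,yaw,a,L,h=p
    r=[]
    def add(n,P,c,w=1):
        b=(260,165) if n=='top' else (265,180)
        r.extend(w*(proj(n,fr(x,y,yaw,P))[0]-px(c,*b,8)))
    for n,C in (('top',[(45,215),(560,75),(148,600),(668,448)]),('side',[(80,458),(265,212),(443,515),(590,260)])):
        K=[(.072,.071,h),(.072,-.123,h),(-.072,.071,h),(-.072,-.123,h)]
        for c,k in zip(C,K): add(n,k,c,.7)
    add('top',(0,0,.095),(266,328)); add('top',(0,0,.055),(282.5,349),2)
    add('side',(0,0,.095),(320,272)); add('side',(0,0,.055),(319,370),2)
    pp=(.032*np.cos(a),.032*np.sin(a))
    add('top',(*pp,.067),(267,251)); add('side',(*pp,.067),(239,322))
    add('side',(0,-.101+L,.1045),(400,124))
    return r
r=least_squares(shres,[.47,.22,.2,0,.002,.05]); print('shaker',r.x.round(4),'cost',r.cost,'res',np.round(r.fun,1))
S=r.x
def plres(p):
    x,y,yaw=p;r=[]
    for n,P,c in [('top',(0,0,.052),(213,187)),('top',(.032,0,.012),(183,127)),('top',(.053,0,.012),(185,95)),
      ('side',(0,0,.052),(580,78)),('side',(.053,0,.012),(505,125)),('top',(0,0,.012),(191,195)),('side',(0,0,.012),(577,148))]:
        b=(415,200) if n=='top' else (355,165)
        r.extend(proj(n,fr(x,y,yaw,P))[0]-px(c,*b,6))
    return r
r=least_squares(plres,[.4,-.1,0]);print('plate',r.x.round(4),'res',np.round(r.fun,1)); Pl=r.x
x,y,yaw,a,L,h=S
pc=circ(.004,.067)+[.032*np.cos(a),.032*np.sin(a),0]
cs=[fr(x,y,yaw,c) for c in (circ(.062,.055),circ(.0025,.095),circ(.006,.055),pc,sq(-.072,.072,-.123,.071,h),sq(-.072,.072,-.123,.071,0),sq(-.015,.015,-.106+L,-.096+L,.1045))]
cp=[fr(*Pl,c) for c in (circ(.058,.012),circ(.058,0),sq(-.017,.017,-.017,.017,.052),circ(.007,.052),circ(.005,.012)+[.032,0,0])]
A=overlay(t,'top',(260,165,90,80),6,cs,None);B=overlay(s,'side',(265,180,85,80),6,cs,None)
C=overlay(t,'top',(415,200,64,64),6,cp,None);D=overlay(s,'side',(355,165,64,64),6,cp,None)
cv2.imwrite('pics/ov_sh.png',cv2.resize(np.hstack([A[:,:],B]),(800,int(480*800/1050))));cv2.imwrite('pics/ov_pl.png',np.hstack([C,D]))
E
python3 fit.py
```

```text
shaker [ 0.5164  0.2582  0.2542 -0.1275  0.0031  0.045 ] cost 9.491797961388498 res [-1.  -0.7  0.2 -1.3 -0.9  0.   0.5  0.1 -1.   0.2 -0.8 -0.2  1.3  1.
  1.1 -0.1  0.2 -0.  -1.1 -1.4  0.4 -0.1  1.6 -0.9 -0.6 -0.3  0.9 -0.2
  0.7  0.5]
plate [ 0.3759 -0.1966  0.0868] res [ 11.2  24.2  10.5  23.3   9.1  21.2 -42.4   2.4 -45.2   1.8  10.9  23.3
 -42.9   0.8]
```

View pics/ov_sh.png

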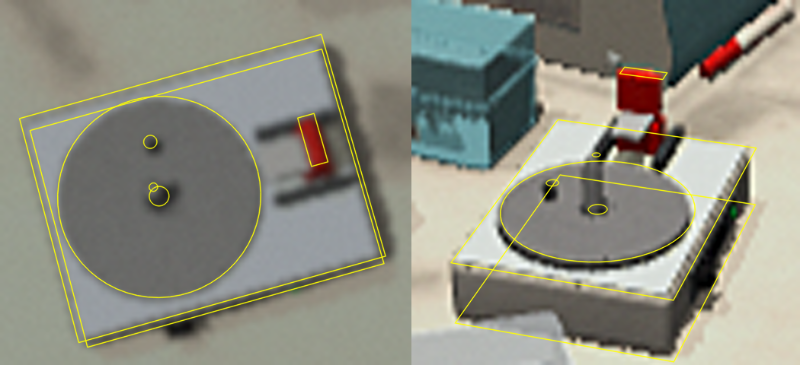

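View pics/ov_pl.png

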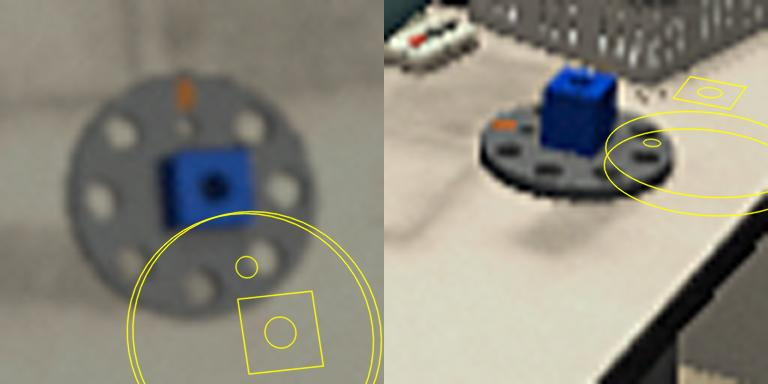

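```bash
sed -i "s/(580,78)/(196,78)/;s/(505,125)/(121,125)/;s/(577,148)/(193,148)/" fit.py; python3 fit.py
```

```text
shaker [ 0.5164  0.2582  0.2542 -0.1275  0.0031  0.045 ] cost 9.491797961388498 res [-1.  -0.7  0.2 -1.3 -0.9  0.   0.5  0.1 -1.   0.2 -0.8 -0.2  1.3  1.
  1.1 -0.1  0.2 -0.  -1.1 -1.4  0.4 -0.1  1.6 -0.9 -0.6 -0.3  0.9 -0.2
  0.7  0.5]
plate [ 0.442  -0.1692 -0.011 ] res [-0.4  0.2  0.5  0.2 -0.2 -1.8  1.2  1.2 -0.3  0.  -0.3  0.   0.9 -0.5]
```

View pics/ov_pl.png

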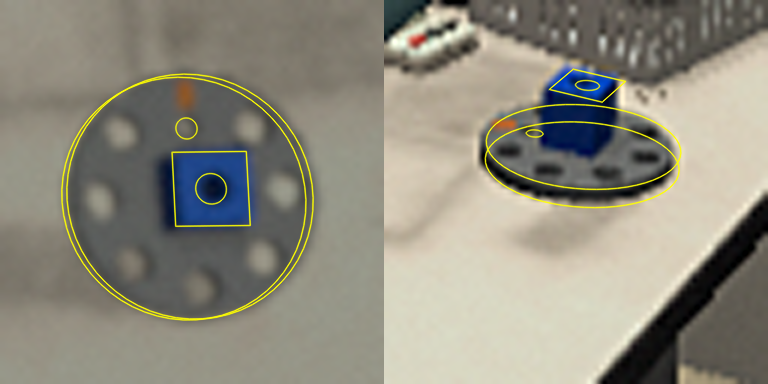

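The plate fits at about (0.442, -0.169) with yaw near 0, and the overlays agree to about 1 px. I'll turn to yaw 0 and move above the plate.

servo_tool(
  targets=[
    [[0,0,0],0.9],
    [[0,0,0],0.9],
    [[0,0,0],0.9],
    [[0,0,0],0.9],
    [[0,0,0],0.8],
  ],
  gripper=1,
  newtons=60,
)

```text
clock: 0.72
position: [0.2345, -0.5791, 0.231]
tool_rot: [-3.141, 0.0, -0.002]
force: [0.2, 0.7, 0.1]
grip_width: 0.0855
```

servo_tool(
  targets=[
    [[0.4,-0.8,0],0],
    [[0.4,-0.8,0],0],
    [[0.4,-0.8,0],0],
    [[0.4,-0.8,0],0],
    [[0.4,-0.8,0],0],
    [[0.4,-0.8,0],0],
    [[0.4,-0.8,0],0],
    [[0.4,-0.8,0],0],
    [[0.4,-0.8,0],0],
    [[0.4,-0.8,0],0],
    [[0.2,-0.2,0],0],
  ],
)

```text
clock: 2.1
position: [0.4451, -0.1668, 0.2312]
tool_rot: [-3.141, 0.0, 0.004]
force: [-1.2, -0.6, -0.2]
grip_width: 0.0854
```

servo_tool(
  targets=[
    [[-0.04,0.04,0.8],0],
    [[0,0,0.8],0],
    [[0,0,0.8],0],
    [[0,0,0.3],0],
    [[0,0,0],0],
  ],
)

```text
clock: 2.72
position: [0.442, -0.1714, 0.0961]
tool_rot: [-3.141, 0.001, 0.0]
force: [0.3, -0.5, 1.8]
grip_width: 0.0853
```

Run:
```python
from h import *
ims=[overlay(bot.grab_frame(n),n,b,6,[],None) for n,b in (('top',(415,190,64,80)),('side',(355,135,64,80)))]
cv2.imwrite('pics/g1.png',np.hstack(ims));o=bot.observe();print(o['position'],o['qpos'])
```

```text
[ 0.44280704 -0.17153488  0.09733991] [ 0.31421907  0.49864114 -0.09007577  2.09633516  0.08287759  0.54863903
 -1.40603471]
```

View pics/g1.png

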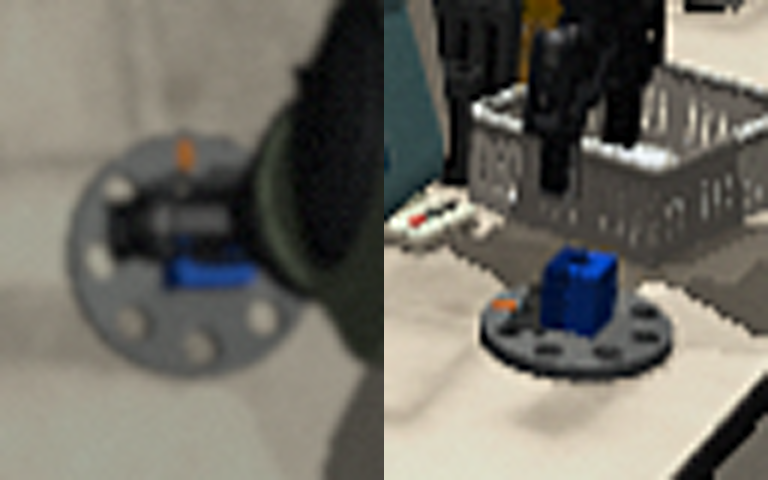

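The fingers are centred over the hub at the right place. At the shaker, joint 7 would be near its limit in this orientation, so I'll turn +90° and use the hub's other flats.

servo_tool(
  targets=[
    [[0,0,0],-1],
    [[0,0,0],-1],
    [[0,0,0],-1],
    [[0,0,0],-1],
    [[0,0,0],-1],
    [[0,0,0],-1],
    [[0,0,0],-1],
    [[0,0,0],-1],
    [[0,0,0],-1],
    [[0,0,0],-1],
    [[0,0,0],-1],
    [[0,0,0],-1],
  ],
)

```text
clock: 4.32
position: [0.443, -0.1718, 0.0978]
tool_rot: [3.139, 0.0, 1.05]
force: [-0.1, -0.7, 0.0]
grip_width: 0.0856
```

servo_tool(
  targets=[
    [[0,0,0],-1],
    [[0,0,0],-1],
    [[0,0,0],-1],
    [[0,0,0],-1],
    [[0,0,0],-1],
    [[0,0,0],-1],
    [[0,0,0],0],
  ],
)

```text
clock: 5.2
position: [0.4428, -0.1718, 0.0974]
tool_rot: [3.14, 0.001, 1.571]
force: [-0.7, -0.6, 0.2]
grip_width: 0.0854
```

servo_tool(
  targets=[
    [[0.05,0,0.4],0],
    [[0,0,0.4],0],
    [[0,0,0.4],0],
    [[0,0,0.2],0],
    [[0,0,0.15],0],
    [[0,0,0],0],
  ],
)

```text
clock: 5.95
position: [0.4423, -0.1686, 0.0189]
tool_rot: [-3.142, 0.0, 1.571]
force: [0.4, 0.0, 0.4]
grip_width: 0.0853
```

Run:
```python
from h import *
ims=[overlay(bot.grab_frame(n),n,b,6,[],None) for n,b in (('top',(415,190,64,80)),('side',(355,135,64,80)))]
cv2.imwrite('pics/g2.png',np.hstack(ims));o=bot.observe();print(o['position'],o['qpos'],o['force'])
```

```text
[ 0.44247662 -0.16873593  0.01924418] [ 0.53795548  0.67517579 -0.39321643  2.11421779  0.57577731  0.45570372
 -0.30237685] [-0.60863524 -0.17293266 -0.61572357]
```

View pics/g2.png

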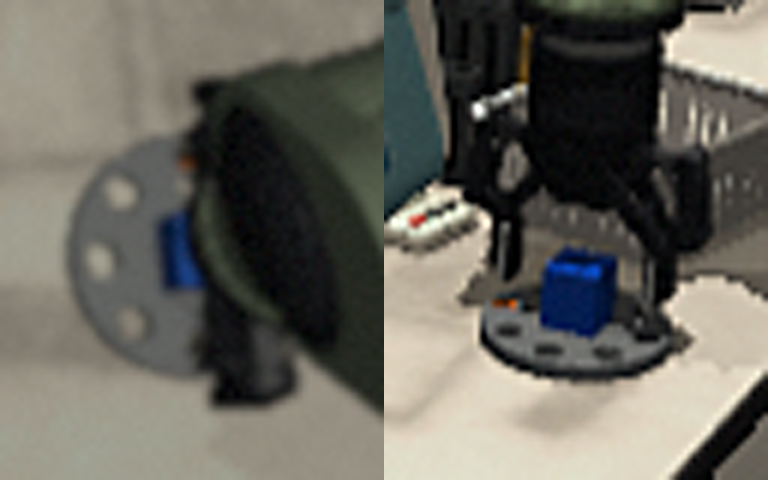

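The fingers straddle the hub with no contact, so I'll close.

servo_tool(
  targets=[
    [[0,0,0],0],
    [[0,0,0],0],
    [[0,0,0],0],
    [[0,0,0],0],
    [[0,0,0],0],
    [[0,0,0],0],
    [[0,0,0],0],
    [[0,0,0],0],
  ],
  gripper=-1,
  newtons=60,
)

```text
clock: 7.05
position: [0.4424, -0.1687, 0.0192]
tool_rot: [3.141, 0.0, 1.572]
force: [-2.4, 0.9, 11.1]
grip_width: 0.0332
```

servo_tool(
  targets=[
    [[0,0,-0.4],0],
    [[0,0,-0.8],0],
    [[0,0,-0.8],0],
    [[0,0,-0.8],0],
    [[0,0,-0.4],0],
    [[0,0,0],0],
  ],
)

```text
clock: 7.8
position: [0.4426, -0.169, 0.1796]
tool_rot: [3.14, 0.001, 1.571]
force: [-0.5, -0.4, -4.0]
grip_width: 0.0336
```

Run:
```python
from h import *
ims=[overlay(bot.grab_frame(n),n,b,6,[],None) for n,b in (('top',(415,190,64,80)),('side',(345,85,66,80)))]
cv2.imwrite('pics/g3.png',np.hstack(ims));o=bot.observe();print(o['position'],o['tool_rot'],o['force'],o['moment'],o['grip_width'])
```

```text
[ 0.44176304 -0.16869275  0.17798064] [-3.14070970e+00 -1.43381075e-04  1.57138341e+00] [-0.5837411   0.66667982 -2.61069945] [ 0.00838352 -0.00075325  0.04216467] 0.03311881605772422
```

View pics/g3.png

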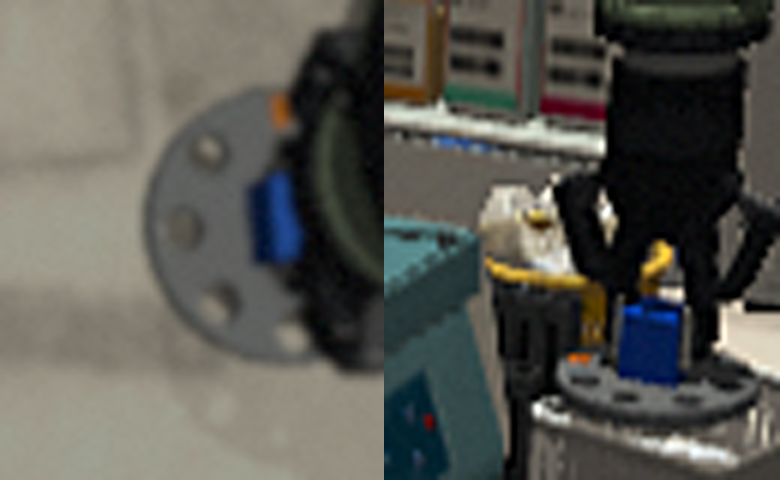

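The plate is lifted level and held square: 33 mm grip, about 3 N. Next I'll carry it above the shaft.

servo_tool(
  targets=[
    [[0.4,0,0],0],
    [[0.7,0.1,0],0],
    [[0.8,0.1,0],0],
    [[0.8,0.2,0],0],
    [[0.8,0.2,0],0],
    [[0.8,0.2,0],0],
    [[0.8,0.2,0],0],
    [[0.8,0.2,0],0],
    [[0.8,0.2,0],0],
    [[0.8,0.1,0],0],
    [[0.6,0,0],0],
    [[0.4,0,0],0],
  ],
)

```text
clock: 9.4
position: [0.5161, 0.2577, 0.1773]
tool_rot: [-3.139, 0.001, 1.573]
force: [-0.3, -0.5, -3.1]
grip_width: 0.0337
```

servo_tool(
  targets=[
    [[0,0,0],-0.5],
    [[0,0,0],-0.5],
    [[0,0,0],-0.45],
    [[0,0,0],0],
  ],
)

```text
clock: 9.9
position: [0.5169, 0.2561, 0.1784]
tool_rot: [-3.141, 0.0, 1.698]
force: [-0.7, 0.3, -3.5]
grip_width: 0.0333
```

Run:
```python
from h import *
ims=[overlay(bot.grab_frame(n),n,b,6,[],None) for n,b in (('top',(260,155,64,90)),('side',(280,150,66,90)))]
cv2.imwrite('pics/g4.png',np.hstack(ims));o=bot.observe();print(o['position'],o['tool_rot'],o['force'],o['moment'],o['qpos'])
```

```text
[0.51694116 0.25618464 0.17861235] [-3.14136035e+00  1.15247321e-04  1.69707282e+00] [ 0.04802738  0.49370814 -3.21530731] [-0.01429299  0.02237828  0.00891547] [-0.09920191  0.5813562  -0.66411108  1.75683205  0.42821472  0.9528523
 -0.81082758]
```

View pics/g4.png

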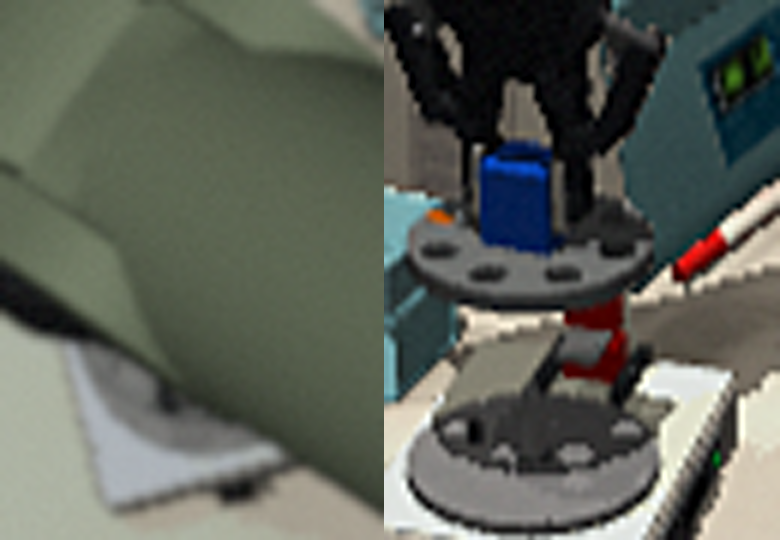

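```bash
cat > ov.py <<'E'
from h import *
import sys
def plate_ov(out,off=.019,shaker=(.5164,.2582,.2542,-.1275),box=(280,150,66,90),k=6,n='side'):
    im=bot.grab_frame(n);o=bot.observe();p=o['position'];yaw=o['tool_rot'][2]-np.pi/2
    z=p[2]-off
    cp=[fr(p[0],p[1],yaw,c)+[0,0,z] for c in (circ(.058,.012),circ(.058,0),sq(-.017,.017,-.017,.017,.052),circ(.007,.052))]
    x,y,w,a=shaker
    cs=[fr(x,y,w,c) for c in (circ(.062,.055),circ(.0025,.095),circ(.006,.085),circ(.006,.055),circ(.004,.067)+[.032*np.cos(a),.032*np.sin(a),0])]
    A=overlay(im,n,box,k,[],None);B=overlay(im,n,box,k,cp+cs,None)
    cv2.imwrite(out,np.hstack([A,B]));print(o['clock'],p.round(4),o['tool_rot'].round(3),o['force'].round(1),o['moment'].round(2),o['grip_width'])
if __name__=='__main__': plate_ov(sys.argv[1])
E
python3 ov.py pics/o1.png
```

```text
10.05 [0.5169 0.2563 0.1787] [-3.141  0.     1.697] [ 0.5  0.1 -2.9] [ 0.05  0.02 -0.07] 0.03330360306238195
```

View pics/o1.png

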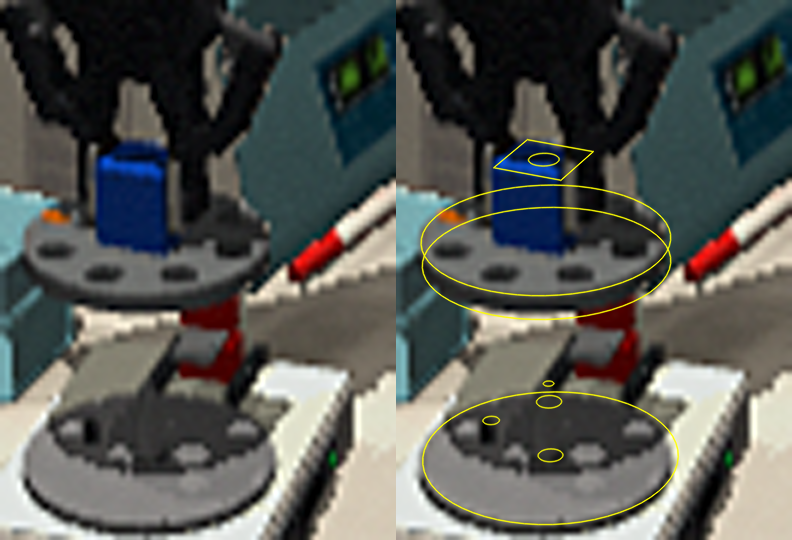

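The side overlay shows a camera bias of about 1 px, and the held plate and the deck disagree vertically. I'll measure the shifts with edge alignment.

Run:
```python
from h import *
from scipy.ndimage import map_coordinates
bot_im=bot.grab_frame('side');o=bot.observe();cv2.imwrite('pics/side_h1.png',bot_im)
t=cv2.imread('pics/top0.png'); s=cv2.imread('pics/side0.png')
def shift(im,n,curves,rng=4):
    g=cv2.GaussianBlur(im,(0,0),.7).astype(float)
    gx=[cv2.Sobel(g[...,c],cv2.CV_64F,1,0) for c in range(3)];gy=[cv2.Sobel(g[...,c],cv2.CV_64F,0,1) for c in range(3)]
    pts=[];nr=[]
    for C in curves:
        # resample
        p=proj(n,C);d=np.gradient(p,axis=0);d/=np.linalg.norm(d,axis=1)[:,None]+1e-9
        pts.append(p);nr.append(np.c_[-d[:,1],d[:,0]])
    P=np.vstack(pts);N=np.vstack(nr)
    best=[]
    for du in np.arange(-rng,rng+.01,.125):
        for dv in np.arange(-rng,rng+.01,.125):
            q=P+[du,dv];v=0
            for c in range(3):
                a=map_coordinates(gx[c],[q[:,1],q[:,0]],order=1)*N[:,0]+map_coordinates(gy[c],[q[:,1],q[:,0]],order=1)*N[:,1]
                v=v+np.minimum(abs(a),120)
            best.append((v.mean(),du,dv))
    best.sort(reverse=True);b=np.array(best[:12]);return b[0].round(2),b[:,1:].mean(0).round(2)
def seg(a,b,n=20): a,b=np.array(a,float),np.array(b,float);return a+(b-a)*np.linspace(0,1,n)[:,None]
camdir={n:CAL[n]['pose'][:2,3] for n in CAL}
def front(C,xy,n,sgn=1):
    d=camdir[n]-xy;d/=np.linalg.norm(d);k=(C[:,:2]-xy)@d*sgn>0.0
    # keep contiguous by rotation
    i=np.where(k)[0];j=np.roll(np.arange(len(C)),0)
    C2=np.vstack([C[:-1],C[:-1]]);kk=np.r_[k[:-1],k[:-1]]
    st=[a for a in range(1,len(C)) if kk[a] and not kk[a-1]][0];e=st
    while kk[e]: e+=1
    return C2[st:e]
def cc(x,y,r,z,n=160): return circ(r,z,n)+[x,y,0]
S=(.5164,.2582,.2542);Pl=(.442,-.169,0.0)
X=np.array(S[:2]);Y=np.array(Pl[:2])
print('deck top',shift(t,'top',[cc(*X,.062,.055)]))
print('deck side',shift(s,'side',[cc(*X,.062,.055)]))
print('plate top',shift(t,'top',[cc(*Y,.058,.012)]))
hub=[seg(*e) for e in [((.442+a*.017,-.169+b*.017,.052),(.442+c*.017,-.169+d*.017,.052)) for a,b,c,d in((1,1,1,-1),(1,-1,-1,-1),(-1,-1,-1,1),(-1,1,1,1))]]
print('hub top',shift(t,'top',hub))
C=cc(*Y,.058,0);print('plate side rim',shift(s,'side',[front(C,Y,'side'),front(cc(*Y,.058,.012),Y,'side',-1)]))
print('hub side',shift(s,'side',hub))
p=o['position'];Z=p[:2];z=p[2]-.019;yaw=o['tool_rot'][2]-np.pi/2
print('held rim side',shift(bot_im,'side',[front(cc(*Z,.058,z),Z,'side'),]), shift(bot_im,'side',[front(cc(*Z,.058,z+.012),Z,'side')]),shift(bot_im,'side',[front(cc(*Z,.058,z+.012),Z,'side'),front(cc(*Z,.058,z),Z,'side')]))
print(p,'1mm x,y,z in side px at shaft', [(proj('side',[X[0],X[1],.095]+np.eye(3)[i]*.001)-proj('side',[X[0],X[1],.095])).round(3) for i in range(3)])
```

```text
deck top (array([348.27,   0.38,   0.62]), array([0.31, 0.69]))
deck side (array([337.16,  -0.5 ,  -1.  ]), array([-0.38, -0.92]))
plate top (array([314.5,   0. ,   0. ]), array([0.  , 0.02]))
hub top (array([264.35,   0.88,   0.  ]), array([ 0.81, -0.06]))
plate side rim (array([344.39,  -0.62,  -1.12]), array([-0.58, -1.09]))
hub side (array([3.1682e+02, 1.2500e+00, 1.2000e-01]), array([1.24, 0.09]))
held rim side (array([332.7 ,  -1.  ,  -3.38]), array([-1.  , -3.44])) (array([331.35,  -0.88,   0.5 ]), array([-0.92,  0.42])) (array([ 3.0281e+02, -5.0000e-01, -2.5000e-01]), array([-0.57, -0.2 ]))
[0.51696133 0.25630666 0.17875714] 1mm x,y,z in side px at shaft [array([[-0.29 , -0.089]]), array([[-0.193,  0.147]]), array([[-0.008, -0.303]])]
```

Run:
```python
from h import *
im=cv2.imread('pics/side_h1.png')
p=np.array([0.51696133,0.25630666,0.17875714]);z=p[2]-.019
A=overlay(im,'side',(280,165,48,42),8,[],None)
B=overlay(im,'side',(280,165,48,42),8,[circ(.058,h)+[p[0],p[1],z] for h in(0,.012)],None)
cv2.imwrite('pics/z1.png',np.hstack([A,B]))
```

```text
(no output)
```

View pics/z1.png

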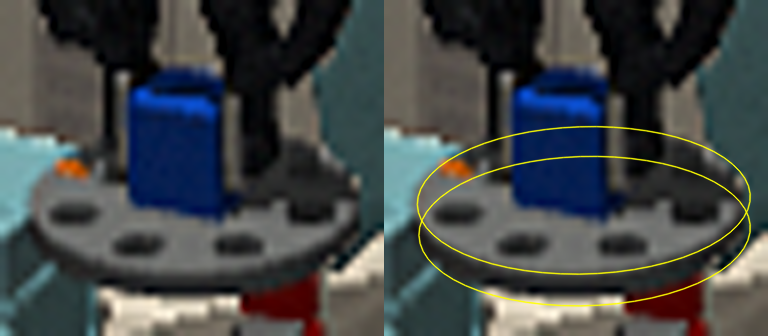

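Corrected for bias, all views agree to about 1 mm, putting the shaft at about (0.515, 0.258). I'll align and come down to just above the tip.

servo_tool(
  targets=[
    [[0.04,-0.035,0.3],0],
    [[0,0,0.4],0],
    [[0,0,0.3],0],
    [[0,0,0.1],0],
    [[0,0,0],0],
    [[0,0,0],0],
  ],
)

```text
clock: 10.85
position: [0.5152, 0.2584, 0.1243]
tool_rot: [3.141, -0.0, 1.698]
force: [-0.1, 0.5, -2.4]
grip_width: 0.0336
```

```bash
sed -i 's/(.5164,.2582,.2542,-.1275)/(.515,.258,.2542,-.1275)/' ov.py; python3 ov.py pics/o2.png
```

```text
10.9 [0.5152 0.2583 0.1243] [ 3.141 -0.     1.698] [ 0.2  0.4 -3.2] [ 0.04 -0.02  0.02] 0.0335276345467463
```

View pics/o2.png

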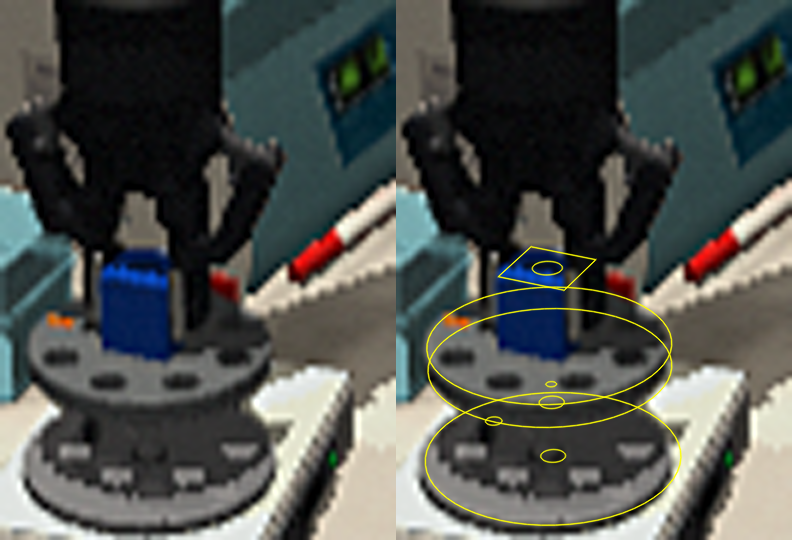

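servo_tool(
  targets=[
    [[0.01,0.01,0.04],0],
    [[0,0,0.04],0],
    [[0,0,0.04],0],
    [[0,0,0.04],0],
    [[0,0,0.04],0],
    [[0,0,0.04],0],
    [[0,0,0.04],0],
  ],
)

```text
clock: 11.78
position: [0.5154, 0.2588, 0.1097]
tool_rot: [3.142, -0.0, 1.698]
force: [-0.5, -0.1, -3.2]
grip_width: 0.0331
```

servo_tool(
  targets=[
    [[0,0,0.03],0],
    [[0,0,0.03],0],
    [[0,0,0.03],0],
    [[0,0,0.03],0],
    [[0,0,0],0],
  ],
)

```text
clock: 12.4
position: [0.5154, 0.2595, 0.1038]
tool_rot: [3.141, -0.001, 1.699]
force: [1.0, 5.9, -3.8]
grip_width: 0.0337
```

A side force of +5.9 N in y has appeared, so the bore is riding on the shaft's taper. I'll yield about 1 mm in +y.

servo_tool(
  targets=[
    [[0.025,0.005,0],0],
    [[0,0,0],0],
    [[0,0,0.02],0],
    [[0,0,0.02],0],
    [[0,0,0.02],0],
    [[0,0,0],0],
  ],
)

```text
clock: 13.15
position: [0.5154, 0.26, 0.1007]
tool_rot: [-3.141, -0.0, 1.698]
force: [-0.1, 2.6, -3.7]
grip_width: 0.0335
```

servo_tool(
  targets=[
    [[0.02,0,0.02],0],
    [[0,0,0.04],0],
    [[0,0,0.04],0],
    [[0,0,0.04],0],
    [[0,0,0.04],0],
    [[0,0,0],0],
  ],
)

```text
clock: 13.9
position: [0.5153, 0.2609, 0.0916]
tool_rot: [-3.141, 0.0, 1.698]
force: [-1.6, 0.1, -3.9]
grip_width: 0.0335
```

The bore now slides freely on the shaft. I'll feel down towards the pin.

servo_tool(
  targets=[
    [[0,0,0.02],0],
    [[0,0,0.02],0],
    [[0,0,0.02],0],
    [[0,0,0.02],0],
    [[0,0,0.02],0],
    [[0,0,0],0],
  ],
)

```text
clock: 14.65
position: [0.5153, 0.261, 0.0867]
tool_rot: [-3.142, -0.0, 1.698]
force: [-0.3, 0.2, -3.1]
grip_width: 0.0334
```

servo_tool(
  targets=[
    [[0,0,0.01],0],
    [[0,0,0.01],0],
    [[0,0,0.01],0],
    [[0,0,0],0],
  ],
)

```text
clock: 15.15
position: [0.5153, 0.261, 0.0853]
tool_rot: [-3.142, -0.0, 1.698]
force: [-0.3, -0.4, -3.3]
grip_width: 0.0335
```

servo_tool(
  targets=[
    [[0,0,0.01],0],
    [[0,0,0.01],0],
    [[0,0,0.01],0],
    [[0,0,0],0],
  ],
)

```text
clock: 15.65
position: [0.5153, 0.261, 0.0838]
tool_rot: [-3.142, 0.0, 1.698]
force: [-0.5, -0.1, -3.4]
grip_width: 0.0329
```

servo_tool(
  targets=[
    [[0,0,0.01],0],
    [[0,0,0.01],0],
    [[0,0,0.01],0],
    [[0,0,0],0],
  ],
)

```text
clock: 16.15
position: [0.5153, 0.2609, 0.0822]
tool_rot: [-3.141, 0.0, 1.698]
force: [0.3, -0.9, -3.6]
grip_width: 0.0334
```

servo_tool(
  targets=[
    [[0,0,0.01],0],
    [[0,0,0.01],0],
    [[0,0,0.01],0],
    [[0,0,0],0],
  ],
)

```text
clock: 16.65
position: [0.5153, 0.2609, 0.0807]
tool_rot: [-3.142, 0.0, 1.698]
force: [0.1, -2.7, -2.8]
grip_width: 0.0337
```

servo_tool(
  targets=[
    [[0,0,0.01],0],
    [[0,0,0.01],0],
    [[0,0,0.01],0],
    [[0,0,0],0],
  ],
)

```text
clock: 17.15
position: [0.5153, 0.2609, 0.0792]
tool_rot: [-3.141, 0.0, 1.698]
force: [1.7, -2.9, -2.8]
grip_width: 0.0332
```

```bash
python3 ov.py pics/o3.png
```

```text
17.2 [0.5154 0.2609 0.0793] [-3.142  0.     1.698] [ 1.3 -3.2 -3.2] [-0.73 -0.2  -0.09] 0.03309706004291427
```

View pics/o3.png

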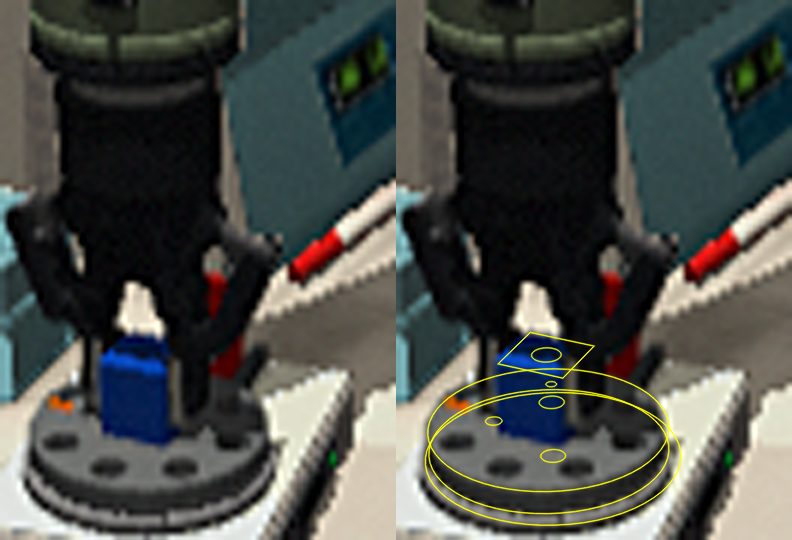

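The pin seems to be in the hole. The side force of -3 N in y with a moment of -0.09 N·m fits the pin pushing on the hole's wall, so I'll turn with it by about 1.5°.

servo_tool(
  targets=[
    [[0,0,0],0.15],
    [[0,0,0],0.15],
    [[0,0,0],0],
    [[0,0,0],0],
  ],
)

```text
clock: 17.7
position: [0.5153, 0.2612, 0.0793]
tool_rot: [3.142, -0.0, 1.672]
force: [-0.1, -0.0, -2.8]
grip_width: 0.0332
```

```bash
python3 -c "
from workcell import bot
o=bot.observe();print(o['position'],o['tool_rot'],o['force'].round(1),o['moment'].round(2))"
```

```text
[0.51527066 0.26122364 0.07933746] [ 3.14155892e+00 -2.30465932e-04  1.67228943e+00] [-0.1 -0.  -2.8] [0.03 0.01 0.01]
```

The forces are gone. Continuing gently down to the deck.

servo_tool(
  targets=[
    [[0,0,0.01],0],
    [[0,0,0.01],0],
    [[0,0,0.01],0],
    [[0,0,0.01],0],
    [[0,0,0.01],0],
    [[0,0,0],0],
  ],
)

```text
clock: 18.45
position: [0.5153, 0.261, 0.0768]
tool_rot: [-3.142, -0.0, 1.672]
force: [0.5, 0.1, -3.0]
grip_width: 0.033
```

servo_tool(
  targets=[
    [[0,0,0.01],0],
    [[0,0,0.01],0],
    [[0,0,0.01],0],
    [[0,0,0],0],
  ],
)

```text
clock: 18.95
position: [0.5153, 0.261, 0.0753]
tool_rot: [-3.142, 0.0, 1.672]
force: [0.1, 0.7, -3.3]
grip_width: 0.0328
```

servo_tool(
  targets=[
    [[0,0,0.01],0],
    [[0,0,0.01],0],
    [[0,0,0],0],
  ],
)

```text
clock: 19.32
position: [0.5153, 0.261, 0.0743]
tool_rot: [-3.142, 0.0, 1.672]
force: [0.0, -0.0, -3.7]
grip_width: 0.0331
```

servo_tool(
  targets=[
    [[0,0,0.005],0],
    [[0,0,0.005],0],
    [[0,0,0],0],
  ],
)

```text
clock: 19.7
position: [0.5153, 0.261, 0.0742]
tool_rot: [3.141, 0.0, 1.672]
force: [-2.4, -2.4, 7.7]
grip_width: 0.0333
```

A firm vertical contact at 0.0742 puts the underside at 0.055, on the deck. I'll ease off and open.

servo_tool(
  targets=[
    [[0,0,-0.005],0],
    [[0,0,0],0],
    [[0,0,0],0],
    [[0,0,0],0],
    [[0,0,0],0],
    [[0,0,0],0],
    [[0,0,0],0],
  ],
  gripper=1,
)

```text
clock: 20.58
position: [0.5153, 0.261, 0.074]
tool_rot: [-3.142, -0.0, 1.672]
force: [-0.5, 0.2, -0.3]
grip_width: 0.0849
```

servo_tool(
  targets=[
    [[0,0,-0.2],0],
    [[0,0,-0.4],0],
    [[0,0,-0.8],0],
    [[0,0,-0.8],0],
    [[0,0,-0.3],0],
    [[0,0,0],0],
  ],
)

```text
clock: 21.32
position: [0.5158, 0.2611, 0.2005]
tool_rot: [3.139, -0.001, 1.672]
force: [-0.3, 0.1, 0.1]
grip_width: 0.0855
```

Run:
```python
from h import *
n='side';im=bot.grab_frame(n);o=bot.observe();b=(265,180,66,80)
c=[circ(.058,.067)+[.5153,.2605,0],circ(.062,.055)+[.5153,.2605,0]]
cv2.imwrite('pics/p1.png',np.hstack([overlay(im,n,b,6,[],None),overlay(im,n,b,6,c,None)]));print(o['position'],o['force'],o['grip_width'])
```

```text
[0.51535895 0.26079592 0.19933957] [-0.47079182  0.12363925 -0.02284403] 0.08557346098275403
```

View pics/p1.png

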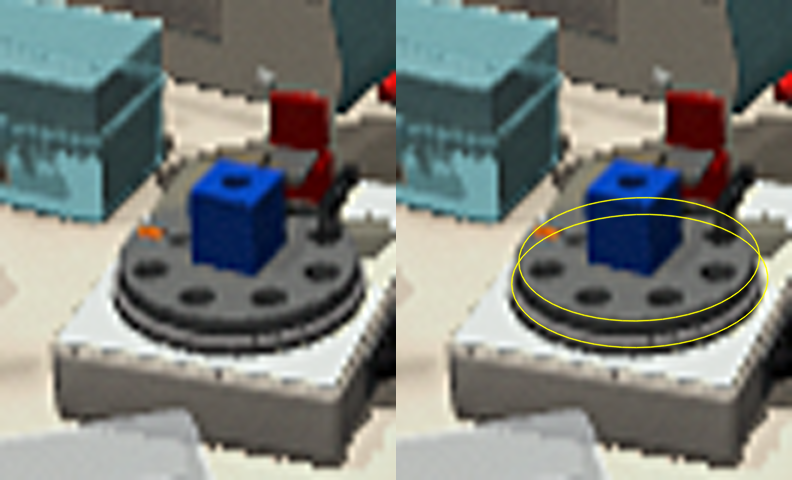

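The plate lies flat on the deck and the pin is in its hole. Next is the lock: turn to the shaker's axes, shut the fingers, and move outside the fin.

servo_tool(
  targets=[
    [[0,0,0],-0.9],
    [[0,0,0],-0.85],
    [[-0.2,0,0],0],
    [[-0.6,0,0],0],
    [[-0.7,0,0],0],
    [[-0.7,0,0],0],
    [[-0.4,0,0],0],
    [[0,0,0],0],
  ],
  gripper=-1,
)

```text
clock: 22.38
position: [0.5482, 0.1337, 0.1987]
tool_rot: [-3.141, 0.0, 1.821]
force: [0.1, -0.1, 0.5]
grip_width: -0.0003
```

servo_tool(
  targets=[
    [[0,0,0.5],0],
    [[0,0,0.6],0],
    [[0,0,0.6],0],
    [[0,0,0.5],0],
    [[0,0,0.15],0],
    [[0,0,0],0],
  ],
)

```text
clock: 23.12
position: [0.5478, 0.136, 0.0817]
tool_rot: [-3.141, -0.0, 1.825]
force: [0.2, 0.4, 0.2]
grip_width: -0.0003
```

Run:
```python
from h import *
ims=[overlay(bot.grab_frame(n),n,b,6,[],None) for n,b in (('side',(270,150,66,90)),('top',(270,155,66,90)))]
cv2.imwrite('pics/l1.png',np.hstack(ims));o=bot.observe();print(o['clock'],o['position'],o['tool_rot'],o['force'],o['grip_width'])
```

```text
23.225 [0.54836073 0.13572713 0.08247299] [ 3.14042390e+00 -1.91233536e-04  1.82482027e+00] [-0.34867309  0.03757017  0.60998435] -0.00016152090669221015
```

View pics/l1.png

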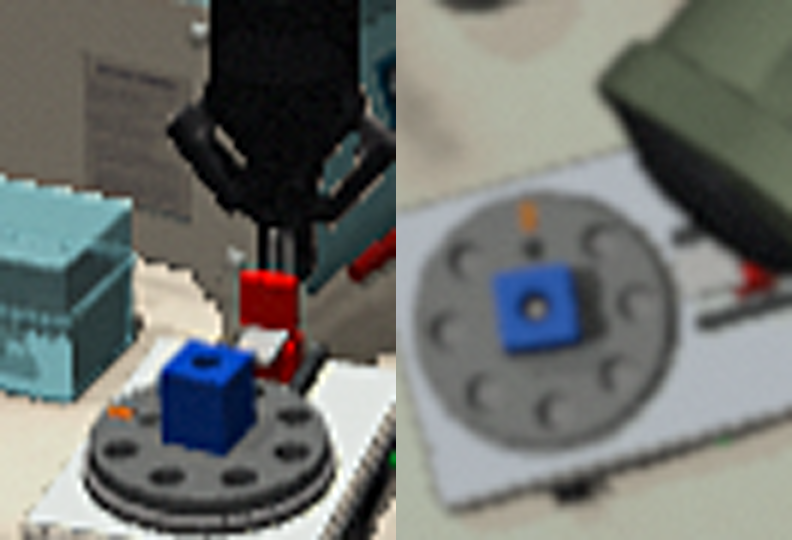

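The shut fingers stand behind the fin, centred on it, and the bore shows the shaft through the plate. Pushing in +y gently.

servo_tool(
  targets=[
    [[0.06,0,0],0],
    [[0.06,0,0],0],
    [[0.06,0,0],0],
    [[0.06,0,0],0],
    [[0.06,0,0],0],
    [[0.06,0,0],0],
    [[0.06,0,0],0],
    [[0.06,0,0],0],
  ],
)

```text
clock: 24.22
position: [0.5419, 0.1585, 0.0816]
tool_rot: [-3.142, 0.0, 1.825]
force: [0.6, -2.3, 1.1]
grip_width: 0.0003
```

servo_tool(
  targets=[
    [[0.04,0,0],0],
    [[0.04,0,0],0],
    [[0.04,0,0],0],
    [[0.04,0,0],0],
    [[0,0,0],0],
  ],
)

```text
clock: 24.85
position: [0.5398, 0.1665, 0.0815]
tool_rot: [3.142, -0.0, 1.825]
force: [-0.7, 0.2, 0.4]
grip_width: -0.0
```

servo_tool(
  targets=[
    [[0.03,0,0],0],
    [[0.03,0,0],0],
    [[0.03,0,0],0],
    [[0.03,0,0],0],
    [[0.03,0,0],0],
  ],
)

```text
clock: 25.48
position: [0.538, 0.1735, 0.0815]
tool_rot: [-3.142, 0.0, 1.825]
force: [1.7, -2.2, 0.8]
grip_width: -0.0
```

servo_tool(
  targets=[
    [[0.02,0,0],0],
    [[0.02,0,0],0],
    [[0,0,0],0],
  ],
)

```text
clock: 25.85
position: [0.5375, 0.1755, 0.0815]
tool_rot: [-3.142, -0.0, 1.825]
force: [0.1, -0.4, -0.3]
grip_width: 0.0002
```

servo_tool(
  targets=[
    [[0.02,0,0],0],
    [[0.02,0,0],0],
    [[0,0,0],0],
  ],
)

```text
clock: 26.22
position: [0.5374, 0.1759, 0.0816]
tool_rot: [-3.141, 0.002, 1.824]
force: [2.1, -9.3, 2.3]
grip_width: 0.0003
```

servo_tool(
  targets=[
    [[0.015,0,0],0],
    [[0.015,0,0],0],
    [[0,0,0],0],
  ],
)

```text
clock: 26.6
position: [0.5373, 0.1761, 0.0816]
tool_rot: [-3.141, 0.004, 1.823]
force: [4.1, -15.4, 5.4]
grip_width: -0.0
```

Run:
```python
from h import *
ims=[overlay(bot.grab_frame(n),n,b,6,[],None) for n,b in (('side',(270,150,66,90)),('top',(270,155,66,90)))]
cv2.imwrite('pics/l2.png',np.hstack(ims));o=bot.observe();print(o['clock'],o['position'],o['tool_rot'],o['force'],o['grip_width'])
```

```text
26.7 [0.53733923 0.17606317 0.08155907] [-3.1409864   0.00351496  1.82257751] [  3.76901602 -15.04853774   5.5142382 ] -0.0002882415497824766
```

View pics/l2.png

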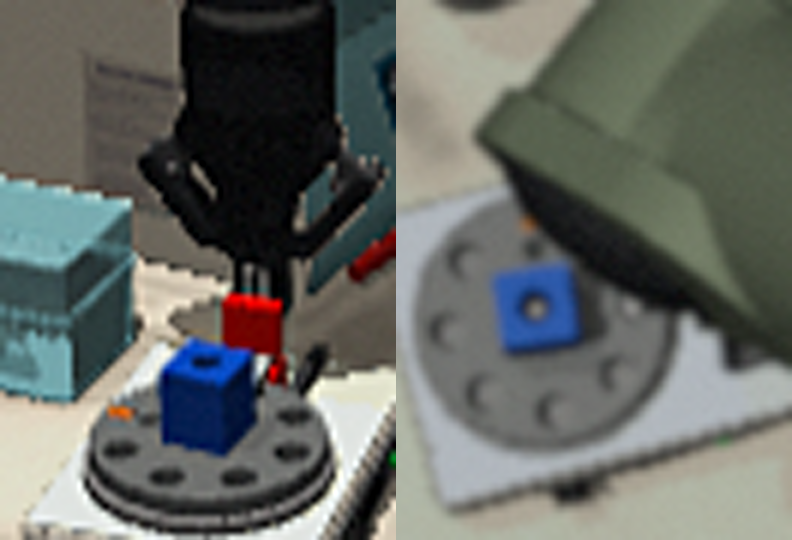

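There's a firm 15 N stop at shaker y -0.087, which is where full travel should end, and the plate hasn't moved. I'll back off, rise and check.

servo_tool(
  targets=[
    [[-0.2,0,0],0],
    [[-0.4,0,0],0],
    [[0,0,-0.5],0],
    [[0,0,-0.9],0],
    [[0,0,-0.9],0],
    [[-0.9,-0.5,0],0],
    [[-0.9,-0.5,0],0],
    [[-0.9,-0.5,0],0],
    [[-0.9,-0.5,0],0],
    [[0,0,0],0],
  ],
)

```text
clock: 27.95
position: [0.4915, -0.0545, 0.1964]
tool_rot: [-3.14, 0.001, 1.818]
force: [0.2, 0.7, -0.7]
grip_width: 0.0
```

Run:
```python
from h import *
x,y,w=.5153,.2605,.2542
c=[fr(x,y,w,q) for q in (circ(.058,.067),sq(-.015,.015,-.106+.03,-.096+.03,.1045),sq(-.011,.011,-.071+.0,-.038,.075))]
fs={n:bot.grab_frame(n) for n in('side','top')}
for n in fs: cv2.imwrite(f'pics/{n}_end.png',fs[n])
cv2.imwrite('pics/l3.png',np.hstack([overlay(fs[n],n,b,6,c,None) for n,b in (('side',(270,165,66,90)),('top',(270,155,66,90)))]))
a=cv2.absdiff(fs['side'],cv2.imread('pics/side0.png'));cv2.imwrite('pics/d.png',np.hstack([fs['side'][150:330,200:460],a[150:330,200:460]]))
o=bot.observe();print(o['clock'],o['position'],o['force'])
```

```text
28.05 [ 0.49259199 -0.05055134  0.19664886] [0.21568019 1.30585052 0.1635576 ]
```

View pics/l3.png

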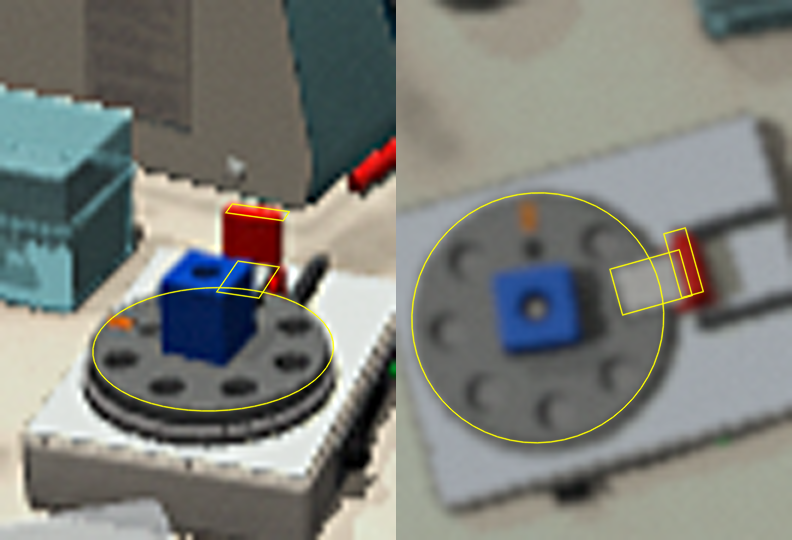

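View pics/d.png

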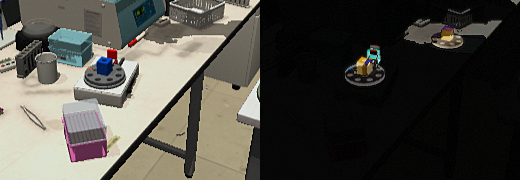

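The tongue lies over the rim in both views, with the fin where a 0.030 m travel puts it. The difference picture shows that only the plate, the lock and shadows have changed. Handing in.

```bash
python3 -c "
from workcell import bot
print(bot.job_done())"
```

```text
the job is handed in; nothing more can be done
None
```

The plate is mounted on the shaker and the red lock is fully in. I handed the job in at about 28 s of the 72 s allowed; no verdict was reported.

**Mounting:** I gripped the hub, lowered the plate over the shaft and gave way to the side force on the taper. The pin entered the hole almost at the turn estimated from the images. A 1.5° turn then removed the remaining side force and twist. The plate met the deck at about 11 N with its underside about 55 mm above the bench, and I released it there. I then pushed the lock in with shut fingers until it stopped at about 15 N.

**Last checks:**
- **Plate:** it looked flat on the deck, and it had not moved when I checked at the lock's stop.
- **Lock:** the tongue covers the rim, and the fin sits where about 30 mm of travel would put it.
- **Bystanders:** the before/after difference in the side view shows no change at the beaker, tip box or marker.
- **Robot:** it was clear of everything.

**Disagreements:** the overlays were off by about 1 px (2–3 mm) in each camera, in different directions. The shaft's y position found by feel, about 0.2605, was 2–3 mm from my image estimate of 0.258.

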